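# Open the latched lid of a board tester

## Task

Open the board tester on the bench: press down its black release tab so that the lid springs up by itself, let it come up without touching it, then push the lid with the fingers all the way back until it is fully open and leave it so. Pick nothing up: do not lift or shove the tester, and leave the circuit board inside and everything else on the bench where it is.

Things in the scene. Friction and masses are not known exactly. Their poses are not given: they have to be found in the camera images.
- tester: the board tester: a grey unit standing loose on four rubber feet, 2.2 kg, 155 x 120 x 34 mm base. Origin on the bench under it; z up, x from the release tab (front) to the hinge (back), y to the left seen from the front. The base runs from x -105 to +50 mm, y -60 to +60. On it a well with 4 mm walls (x -45 to +33, y -52 to +52, walls up to z = 58) is covered by the lid. Two fixed bracket posts beside the tab at x -62, y +-28 reach z = 56.
- tab_pad (a point): middle of the top face of the release tab's thumb plate, moving with it. Black ribbed plate 34 mm along x, 44 mm along y, at tester x -98 to -64, at rest 57 mm above the bench; this point lies at tester (-85, 0, 56.5) mm. It hinges down about a y axis at tester x -62, z 50; a hook on it, at x -60 to -47 and up to z = 70, holds the lid's tongue. The base below the plate is at z = 34.
- tab (a joint): release tab angle, rad: 0 at rest, 0.38 fully down (stop); its spring brings it back. About 0.15 to 0.22 frees the lid (plate middle 4 to 5 mm down); takes 3 to 8 N downward by a fingertip on the plate's middle, up to about 9 N to the stop.
- lid (a joint): lid angle, rad: 0 shut (latched), 1.92 fully open at its stop (110 degrees, leaning back past upright). Once freed, a spring leg below lifts it to about 1.05 (60 degrees) and no further; beyond that a stiff hinge (about 0.06 N m friction, damped) keeps it wherever it is left, so it must be pushed all the way.
- lid_hinge (a point): middle of the lid's hinge axis (along tester y), fixed on the tester at (23, 0, 62) mm.
- lid_edge (a point): tip of the lid's front tongue, moving with the lid: 74 mm from the hinge axis, half-way through its thickness. The lid is a flat white panel 66 mm long from the hinge, 96 mm wide, 7 mm thick, its mid-plane through the hinge axis; the tongue (24 mm wide) sticks 8 mm out of its front edge. Shut, the tip is at tester (-51, 0, 62) mm; at 1.05 rad about (-14, 0, 126); upright (23, 0, 136).
- board: small green circuit board with a black chip, 40 x 44 x 5 mm, lying loose in the well under the lid, on its floor 38 mm above the bench; stays there.
- mouse: bystander, leave alone: red computer mouse, 98 x 58 x 32 mm, origin under its centre
- spool: bystander, leave alone: white solder-wire spool, 60 mm across, 42 mm high, upright, origin under its centre
- jar: bystander, leave alone: small flux jar, 38 mm across, 45 mm high, origin under its centre
- driver: bystander, leave alone: screwdriver 180 mm long lying flat along its x, origin below its middle
- meter: bystander, leave alone: green hand meter lying flat, 150 x 80 x 41 mm, origin under its centre
- module: bystander, leave alone: small black and brass instrument box, 78 x 72 x 42 mm, origin under its centre
- dongle: bystander, leave alone: white adapter stick, 66 x 24 x 14 mm, origin near its underside's centre

How it is judged:
By the outcome, as a careful person would: the job done as asked, in the order asked, and still so for the second after the job is handed in, with the robot touching nothing.
It also fails if it takes over 38 s, if anything falls off the work surface, if the arm or the gripper's body presses on something with over 40 N, if the wrist force passes 120 N, or if a joint passes its speed limit or range.

## Robot

A 6-joint arm with a two-finger parallel gripper is mounted at the origin on the work surface. World frame = base frame: x ahead of the robot, y to its left, z up, the work surface at z = 0. Lengths are in m, angles in rad, forces in N, time in s.
With the tool pointing down it reaches from about 0.275 to 1 m from the base axis. Payload 8.4 kg.
Tool frame: the origin (TCP) lies on the mounting face of the last link; the fingertips stand env.tips_ahead ahead of it and the grasp point (between the pads) lies 155 mm ahead of it (env.tips_ahead is the distance from the TCP to the fingertips, in m); x points along the fingers, y is the direction in which the jaws open and shut, and the axes are right-handed (so a half turn about x gives the same grasp; the last joint's range is limited). The gripper opens to 85 mm and grips with 20 to 120 N. Pads are 22 mm wide; open, the fingers measure 114 mm over their backs; the gripper's body (76 mm by 85 mm) begins 54 mm behind the grasp point. The pads swing forward as they close: fully open they stand 13 mm farther back than shut.
Start: joints at [1.124, 0.353, 1.633, -0, 1.155, -0.002], TCP at [0.269, 0.564, 0.405] pointing down, gripper open.
Joint ranges: [-2.63, 2.63], [-0.92, 2.1], [0.06, 2.66], [-1.3, 4.44], [0, 2.69], [-3.02, 3.02]. Speed limits (rad/s): [2.22, 2.22, 2.79, 3.14, 3.14, 3.14].

## Interface

Orientations are given as a rotation vector (axis times angle).
In Python, from bench import monitor, camera, camera_params, job, env gives the robot as it stands. The module is installed in compiled form; this text tells all that it offers.
- The arm moves only by the tool carry_out, never from a script. Its argument "deltas" is a list of rows, each a list of 3 entries, a list of its own where there are three numbers: the shift along the tool's x, y, z in m, then the turn, a rotation vector about the tool's x, y, z in degrees, then the gripper command: -1 is shut, 1 is fully open, values between are in proportion. A call has 1 to 12 rows; each row is the pose to reach, as a shift and turn from the pose measured when the call began, along the tool's axes at that moment; what a row does not reach only later rows make up. A row lasts 1/12 s, in which the tool goes at most 41.7 mm and 7.16 degrees, less where a joint would pass 70% of its speed; a pose out of reach is approached as far as the arm can. A call with a gripper value outside its range is refused whole. The fingers move at their own pace and stop on an object; "force" is the grip in N (left out, the last holds). Time passes only in rows, so rows that repeat a pose let the fingers close. It gives the time, the measured TCP pose, the force and the opening at its end, in the units of the state.
- monitor.observe(): the state, without advancing time (a new reading comes with each control period).
- camera(name): name is "scene" or "top" or "wrist"; returns (picture, depth): 420x560x3 uint8, red, green, blue; 420x560 float32, m along the optical axis (not along the pixel's ray), 0 where there is no reading.
- camera_params(name): a dict with "fx", "fy", "cx", "cy" (pixels), "camera_from_world" (4x4, takes a point from world to camera coordinates). Camera axes: x right, y up, looking along -z (the intrinsics and any distortion apply to the point x, -y, -z); pixel columns grow to the right and rows downward; lengths in m; the calibration is good to about 2 mm. A picture is of the moment at which its call begins: read the wrist's pose just before it. camera_params takes no time and is no camera call; for the wrist camera it gives the pose at the moment of the call.
- job.close_job(): hands the job in, once; it reports no verdict.
The state is a dict: "clock": time; "qpos": joint angles; "qd": joint speeds; "joint_torque": joint torques, N m; "position": TCP position; "orientation": TCP orientation; "wrist_force": force on the tool from outside, world axes, zero at the start; "moment": the same for the moment, N m; "grip_width": finger opening in m.
Only numpy, scipy, OpenCV 4.12 (cv2) and the standard library are available. Lean on these libraries where they do the work, as an engineer would, in place of code of your own. Each camera call takes 0.05 s, during which the arm holds its last target.

## Working session

There is one attempt and no reset: what is moved stays moved. The work goes in short steps, Python scripts to look and compute and a tool call to move; the robot and the scene stay as the last step left them, time stands still between calls to the robot, and variables do not carry over. Pictures are saved under pics/ and viewed, and the job is handed in when it is done.

Besides the shell and the picture viewer there is one more tool, called after ">>>" as a command line: name --argument value ..., lists and objects as JSON in quotes. carry_out: Moves the arm, as the interface text tells. Its arguments: {"type":"object","properties":{"deltas":{"type":"array","items":{"type":"array"}},"force":{"type":"number"}},"required":["deltas"]}

```bash
mkdir -p pics
cat > h.py <<'E'
import numpy as np, cv2
from bench import monitor, camera, camera_params, job, env
def grab(n,f):
    P=camera_params(n); im,d=camera(n)
    cv2.imwrite(f'pics/{f}.png',im[:,:,::-1]); np.savez(f'pics/{f}.npz',im=im,d=d,M=P['camera_from_world'],k=[P['fx'],P['fy'],P['cx'],P['cy']])
    return im,d,P
def world(d,u,v,k,M):
    z=d[v,u]; p=np.stack([(u-k[2])/k[0]*z,-(v-k[3])/k[1]*z,-z,np.ones_like(z)],-1)
    return (p@np.linalg.inv(M).T)[...,:3]
E
python3 - <<'E'
from h import *
print(env.tips_ahead,monitor.observe(),[a for a in dir(env) if a[0]!='_'])
for n in('scene','top'):
    im,d,P=grab(n,n+'0'); print(n,{k:(v if np.ndim(v)==0 else np.round(v,3).tolist()) for k,v in P.items()})
E
```

```text
0.1734 {'clock': 0.0, 'qpos': array([ 1.12362267e+00,  3.53660063e-01,  1.63413078e+00,  1.54536976e-06,
        1.15521592e+00, -2.42388373e-03]), 'qd': array([ 3.86127206e-04,  6.27550287e-06, -1.44215567e-03,  9.54574327e-04,
       -5.65316255e-04, -6.31029274e-04]), 'joint_torque': array([ 3.71424339e-04, -6.05262709e+01, -3.42063046e+01,  8.65758375e-05,
        9.30223876e-03, -1.38168295e-05]), 'position': array([0.26880656, 0.56398058, 0.40395551]), 'orientation': array([ 0.34770965,  1.54282783, -0.34988932]), 'wrist_force': array([ 1.34803815,  0.31025991, -0.34545257]), 'moment': array([-0.03936828, -0.00323459, -0.04272221]), 'grip_width': 0.08520187213762767} ['PlanningError', 'tips_ahead']
scene {'fx': 394.4597972690493, 'fy': 394.4597972690493, 'cx': 278.3677726545231, 'cy': 208.77851832643844, 'camera_from_world': [[0.491, 0.871, 0.009, -0.292], [-0.64, 0.354, 0.682, 0.309], [0.591, -0.341, 0.731, -1.377], [0.0, 0.0, 0.0, 1.0]]}
top {'fx': 387.65732303100526, 'fy': 387.65732303100526, 'cx': 280.9389925703476, 'cy': 208.16035689712706, 'camera_from_world': [[-0.025, -0.999, 0.024, 0.006], [0.997, -0.023, 0.071, -0.535], [-0.071, 0.025, 0.997, -1.105], [0.0, 0.0, 0.0, 1.0]]}
```

View pics/scene0.png

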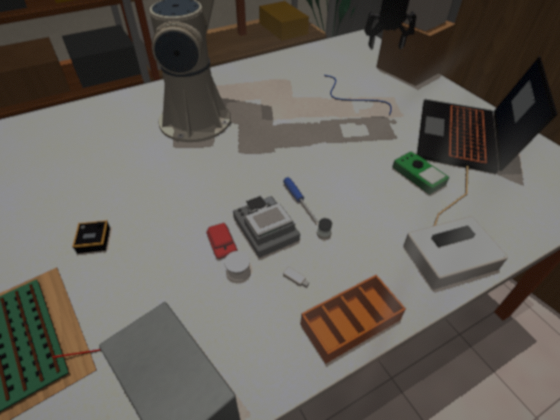

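View pics/top0.png

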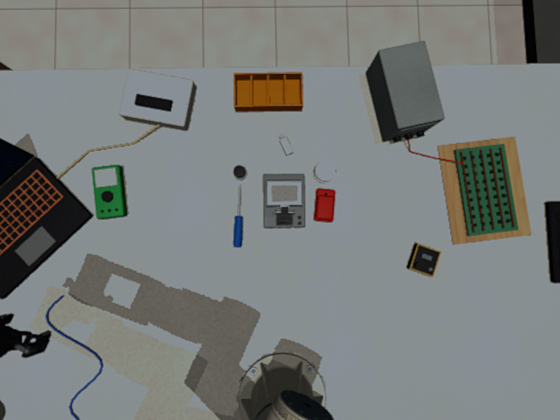

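The tester is in the middle of both views: top pixel about (285,200), with the tab at (288,212) on the robot's side. The red mouse is just to its right and the driver and jar are to its left. Next I'll measure its pose.

Run:
```python
from h import *
z=np.load('pics/top0.npz'); im,d,M,k=z['im'],z['d'],z['M'],z['k']
v,u=np.mgrid[0:420,0:560]; W=world(d,u,v,k,M)
roi=(u>255)&(u<310)&(v>165)&(v<237)
for lo,hi in((.022,.045),(.045,.075),(.022,.075)):
    m=roi&(W[...,2]>lo)&(W[...,2]<hi)
    n,l,s,c=cv2.connectedComponentsWithStats(m.astype(np.uint8))
    i=1+np.argmax(s[1:,4]); mm=l==i
    r=cv2.minAreaRect(W[mm][:,:2].astype(np.float32)*1000); print(lo,hi,s[i],r,np.median(W[mm][:,2]))
print(np.median(W[(u>320)&(u<350)&(v>230)&(v<240)][:,2]))
# tab black
g=im.max(2); mt=roi&(g<60)&(W[...,2]>.045); 
print(mt.sum(),W[mt].mean(0),W[mt].min(0),W[mt].max(0))
cv2.imwrite('pics/topc.png',cv2.resize(im[155:245,220:350,::-1],None,fx=6,fy=6,interpolation=cv2.INTER_CUBIC))
z=np.load('pics/scene0.npz');cv2.imwrite('pics/scc.png',cv2.resize(z['im'][175:285,195:345,::-1],None,fx=5,fy=5,interpolation=cv2.INTER_CUBIC))
```

```text
0.022 0.045 [263 174  42  55 961] ((556.0213012695312, -14.372329711914062), (118.244140625, 156.5103759765625), 88.73681640625) 0.033387367207906804
0.045 0.075 [ 265  179   38   46 1281] ((551.8771362304688, -13.394577026367188), (104.0468978881836, 127.3033218383789), 88.77105712890625) 0.06423699898559043
0.022 0.075 [ 263  174   42   55 2242] ((556.0213012695312, -14.372329711914062), (118.244140625, 156.5103759765625), 88.73681640625) 0.05562522065052111
-0.0005248058637306041
242 [ 0.51065544 -0.01401723  0.06298775] [ 0.4558469  -0.05930525  0.0489802 ] [0.54114682 0.03329945 1.14009441]
```

View pics/topc.png

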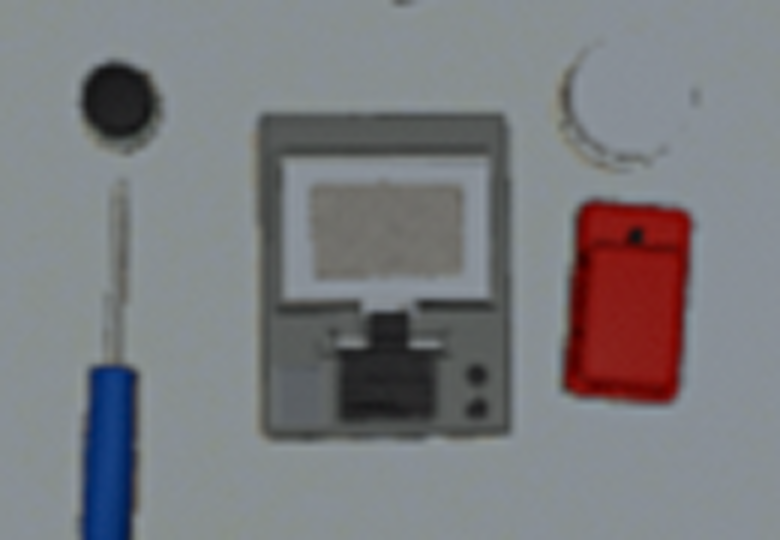

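View pics/scc.png

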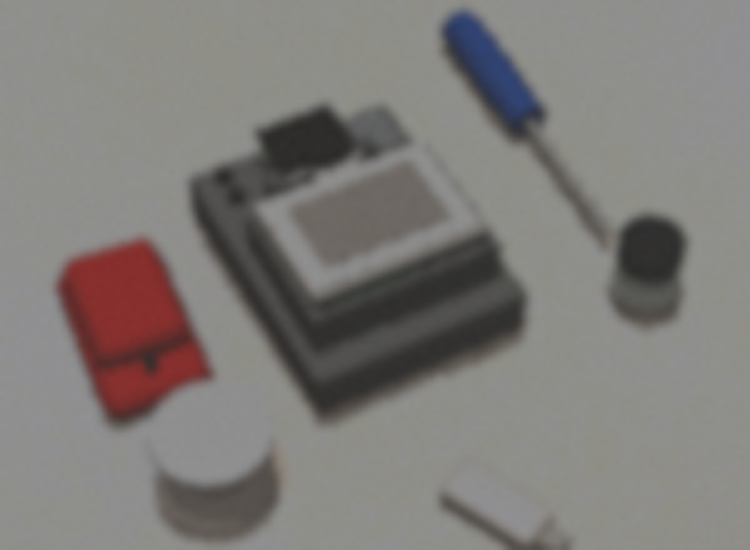

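Base rectangle: 156.5 x 118 mm against the nominal 155 x 120, centre (556,-14.4) mm, yaw about -1.3°, top at z = 33 mm. Lid top is at 64 mm against the expected 65.5. These all agree. Next I'll compute the move deltas.

```bash
cat >> h.py <<'E'
from scipy.spatial.transform import Rotation as Ro
YAW=np.radians(-1.26); OR=np.array([.5835,-.015,0])
def t2w(p): return OR+Ro.from_euler('z',YAW).apply(np.array(p)/1000.)
def plan(tip_t, align=True):
    """tester-frame fingertip goal (mm) -> tool-axis delta and turn (deg)"""
    s=monitor.observe(); R=Ro.from_rotvec(s['orientation'])
    tcp=t2w(tip_t)+[0,0,env.tips_ahead]
    ty=Ro.from_euler('z',YAW).apply([0,1,0])
    y=R.as_matrix()[:,1]; ty=ty*np.sign(ty@y) 
    x=np.array([0,0,-1.]); T=Ro.from_matrix(np.c_[x,ty,np.cross(x,ty)])
    print('tcp',np.round(s['position'],4),'goal',np.round(tcp,4),'delta mm',np.round(R.inv().apply(tcp-s['position'])*1000,1),'turn',np.round((R.inv()*T).as_rotvec(degrees=True),2))
    print('F',np.round(s['wrist_force'],2),'tip in tester',np.round(Ro.from_euler('z',-YAW).apply(s['position']+R.apply([env.tips_ahead,0,0])-OR)*1000,1),'t',s['clock'],'g',s['grip_width'],np.round(s['qpos'],2))
E
python3 - <<'E'
from h import *
print(np.round(Ro.from_rotvec(monitor.observe()['orientation']).as_matrix(),3))
plan([-88,0,120])
E
```

```text
[[-0.001  0.43   0.903]
 [-0.001  0.903 -0.43 ]
 [-1.    -0.001 -0.   ]]
tcp [0.2688 0.564  0.404 ] goal [ 0.4955 -0.0131  0.2934] delta mm [ 111.2 -423.2  452.9] turn [-2.423e+01 -2.000e-02  7.000e-02]
F [0.3  1.19 0.18] tip in tester [-327.4  571.7  230.6] t 0.1 g 0.08560787787795886 [ 1.12  0.35  1.63  0.    1.16 -0.  ]
```

>>> carry_out --deltas '[[[0,-21,23],[-1.2,0,0],-1],[[0,-47,50],[-2.7,0,0],-1],[[0,-73,78],[-4.2,0,0],-1],[[0,-99,106],[-5.7,0,0],-1],[[0,-125,134],[-7.2,0,0],-1]]'

```text
clock: 0.52
position: [0.3455, 0.3686, 0.4045]
orientation: [0.248, 1.557, -0.25]
wrist_force: [1.2, 0.9, 0.2]
grip_width: 0.0257
```

I gave that shift in mm, but the unit is metres. The rate limit kept the motion small and along the intended line, at safe height. From here I use metres.

Run:
```python
from h import *
plan([-88,0,120])
```

```text
tcp [0.3455 0.3686 0.4045] goal [ 0.4955 -0.0131  0.2934] delta mm [ 111.6 -315.6  261.6] turn [-16.91  -0.03   0.1 ]
F [1.23 0.92 0.22] tip in tester [-246.5  378.   231.1] t 0.5167 g 0.02565892591464078 [ 0.81  0.17  1.88 -0.    1.09 -0.44]
```

>>> carry_out --deltas '[[[0,-0.03,0.025],[-1.7,0,0],-1],[[0,-0.06,0.05],[-3.4,0,0],-1],[[0,-0.09,0.075],[-5,0,0],-1],[[0,-0.12,0.1],[-6.6,0,0],-1],[[0,-0.15,0.125],[-8.2,0,0],-1],[[0,-0.18,0.15],[-9.8,0,0],-1],[[0,-0.21,0.175],[-11.4,0,0],-1],[[0,-0.24,0.2],[-13,0,0],-1],[[0,-0.27,0.225],[-14.6,0,0],-1],[[0,-0.3,0.249],[-16.2,0,0],-1],[[0,-0.3156,0.2616],[-16.9,0,0.1],-1],[[0,-0.3156,0.2616],[-16.9,0,0.1],-1]]'

```text
clock: 1.52
position: [0.4967, -0.0161, 0.4049]
orientation: [0.019, 1.571, -0.02]
wrist_force: [0.2, 0.5, -0.4]
grip_width: -0.0
```

Run:
```python
from h import *
plan([-88,0,75])
grab('wrist','w1'); 
z=np.load('pics/w1.npz'); cv2.imwrite('pics/w1b.png',cv2.convertScaleAbs(z['im'][:,:,::-1],alpha=1.5))
```

```text
tcp [ 0.4967 -0.0161  0.4049] goal [ 0.4955 -0.0131  0.2484] delta mm [156.5   3.2  -1.3] turn [-0.15 -0.    0.05]
F [ 0.16  0.46 -0.44] tip in tester [-86.7  -3.2 231.5] t 1.5167 g -4.498313184579386e-05 [-0.04  0.15  1.9  -0.    1.09 -1.58]
```

View pics/w1b.png

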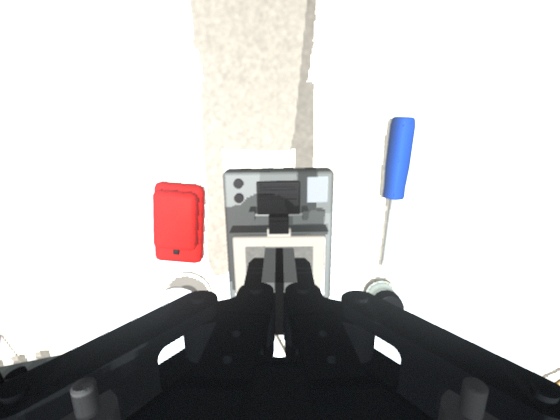

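The wrist view shows the thumb plate at columns 258–300, rows 181–214, with the shut fingers at column ~279. I'll cast rays through the plate onto z=57 mm as a second measurement.

Run:
```python
from h import *
z=np.load('pics/w1.npz'); im,d,M,k=z['im'],z['d'],z['M'],z['k']
Mi=np.linalg.inv(M); C=Mi[:3,3]; print('cam',C)
def ray(u,v,h):
    r=Mi[:3,:3]@np.array([(u-k[2])/k[0],-(v-k[3])/k[1],-1]); return C+r*(h-C[2])/r[2]
for u,v,h,n in((258,181,.0565,'plate far-right'),(300,181,.0565,''),(279,197,.0565,'mid'),(279,214,.0565,'back'),(224,171,.034,'base corner -y'),(332,170,.034,'base corner +y')):
    p=ray(u,v,h); print(n,np.round(p,4),'tester',np.round(Ro.from_euler('z',-YAW).apply(p-OR)*1000,1),d[v,u])
```

```text
cam [ 0.42979233 -0.01462789  0.37444279]
plate far-right [ 0.4865 -0.0375  0.0565] tester [-96.5 -24.6  56.5] 0.32537553
 [0.4875 0.0047 0.0565] tester [-96.4  17.6  56.5] 0.3442729
mid [ 0.5035 -0.0168  0.0565] tester [-80.   -3.6  56.5] 0.32514387
back [ 0.5215 -0.0172  0.0565] tester [-62.   -3.6  56.5] 0.3280023
base corner -y [ 0.4788 -0.075   0.034 ] tester [-103.3  -62.2   34. ] 0.3552049
base corner +y [0.4805 0.0402 0.034 ] tester [-104.2   52.9   34. ] 0.37476358
```

The two views agree within 2 mm in x and about 3 mm in y, which is within calibration. I'll take the mean and descend above the plate.

>>> carry_out --deltas '[[[0.035,0.001,0],[0,0,0],-1],[[0.07,0.001,0],[0,0,0],-1],[[0.105,0.001,0],[0,0,0],-1],[[0.135,0.001,0],[0,0,0],-1],[[0.155,0.001,0],[0,0,0],-1],[[0.165,0.001,0],[0,0,0],-1],[[0.165,0.001,0],[0,0,0],-1]]'

```text
clock: 2.15
position: [0.4947, -0.0127, 0.2378]
orientation: [0.02, 1.576, -0.019]
wrist_force: [-0.1, 0.2, -0.3]
grip_width: 0.0001
```

Run:
```python
from h import *
plan([-87,-2,56.5])
grab('wrist','w2'); im,d,P=grab('scene','s2')
z=np.load('pics/s2.npz');a=cv2.resize(z['im'][150:280,195:345,::-1],None,fx=4,fy=4,interpolation=cv2.INTER_CUBIC); cv2.imwrite('pics/s2b.png',cv2.convertScaleAbs(a,alpha=1.4))
```

```text
tcp [ 0.4947 -0.0127  0.2378] goal [ 0.4965 -0.0151  0.2299] delta mm [ 7.9 -2.3  1.8] turn [-0.16 -0.3  -0.01]
F [-0.05  0.19 -0.3 ] tip in tester [-89.7   0.3  64.4] t 2.15 g 7.613081588730191e-05 [-0.03  0.39  2.04  0.    0.72 -1.57]
```

View pics/w2.png

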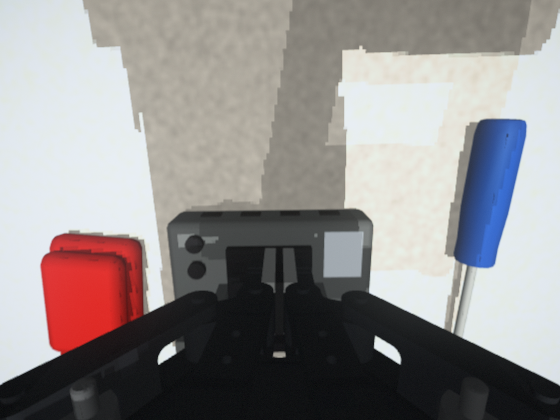

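View pics/s2b.png

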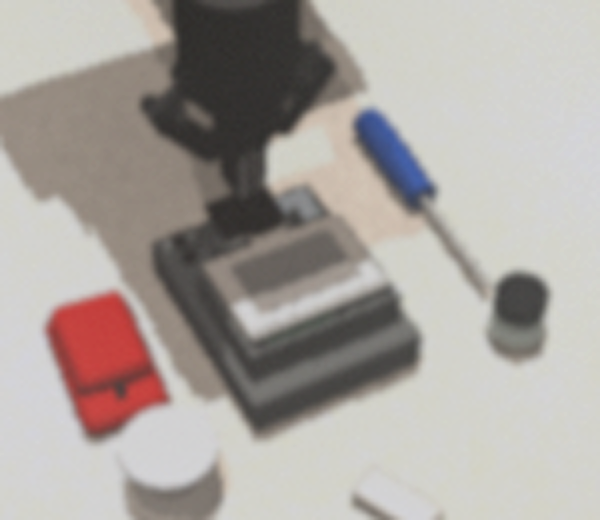

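The fingers (columns 262–297) are over the plate (226–318). I'll shift 2.5 mm towards -y and 2 mm inward, then go down to contact.

>>> carry_out --deltas '[[[0.002,-0.0025,0.002],[0,0,0],-1],[[0.004,-0.0025,0.002],[0,-0.3,0],-1],[[0.006,-0.0025,0.002],[0,-0.3,0],-1],[[0.008,-0.0025,0.002],[0,-0.3,0],-1],[[0.009,-0.0025,0.002],[0,-0.3,0],-1],[[0.0095,-0.0025,0.002],[0,-0.3,0],-1]]'

```text
clock: 2.75
position: [0.4979, -0.0157, 0.2307]
orientation: [0.02, 1.566, -0.02]
wrist_force: [0.1, -0.3, -0.4]
grip_width: 0.0001
```

Run:
```python
from h import *
plan([-87,-3,56.5])
```

```text
tcp [ 0.4979 -0.0157  0.2307] goal [ 0.4965 -0.0161  0.2299] delta mm [ 0.8 -0.5 -1.5] turn [-0.18  0.24 -0.  ]
F [ 0.11 -0.35 -0.4 ] tip in tester [-84.8  -2.5  57.3] t 2.75 g 0.00010879807895390704 [-0.03  0.41  2.04  0.    0.69 -1.58]
```

>>> carry_out --deltas '[[[0.001,0,-0.001],[0,0.2,0],-1],[[0.002,0,-0.002],[0,0.2,0],-1],[[0.003,0,-0.002],[0,0.2,0],-1],[[0.003,0,-0.002],[0,0.2,0],-1]]'

```text
clock: 3.08
position: [0.4962, -0.0156, 0.2279]
orientation: [0.02, 1.569, -0.02]
wrist_force: [1.1, -0.3, 3.5]
grip_width: 0.0
```

Run:
```python
from h import *
plan([-87,-3,56.5])
```

```text
tcp [ 0.4962 -0.0156  0.2279] goal [ 0.4965 -0.0161  0.2299] delta mm [-2.  -0.5  0.2] turn [-0.18  0.1  -0.  ]
F [ 1.13 -0.26  3.53] tip in tester [-86.9  -2.5  54.5] t 3.0833 g 1.009309530216907e-05 [-0.03  0.41  2.04  0.    0.69 -1.58]
```

Contact made at 3.5 N. I'll press on in 1 mm rows.

>>> carry_out --deltas '[[[0.001,0,0],[0,0,0],-1],[[0.002,0,0],[0,0,0],-1],[[0.003,0,0],[0,0,0],-1],[[0.003,0,0],[0,0,0],-1]]'

```text
clock: 3.42
position: [0.496, -0.0156, 0.2247]
orientation: [0.02, 1.57, -0.02]
wrist_force: [-1.0, 0.6, 6.4]
grip_width: 0.0
```

Run:
```python
from h import *
plan([-87,-3,56.5])
z=0; im,d,P=grab('scene','s3')
a=cv2.resize(im[150:280,195:345,::-1],None,fx=4,fy=4,interpolation=cv2.INTER_CUBIC); cv2.imwrite('pics/s3b.png',cv2.convertScaleAbs(a,alpha=1.4))
```

```text
tcp [ 0.496  -0.0156  0.2247] goal [ 0.4965 -0.0161  0.2299] delta mm [-5.2 -0.4  0.5] turn [-0.18  0.05 -0.  ]
F [-0.98  0.61  6.38] tip in tester [-87.3  -2.6  51.3] t 3.4167 g 2.7827528228320134e-05 [-0.03  0.41  2.04  0.    0.68 -1.58]
```

View pics/s3b.png

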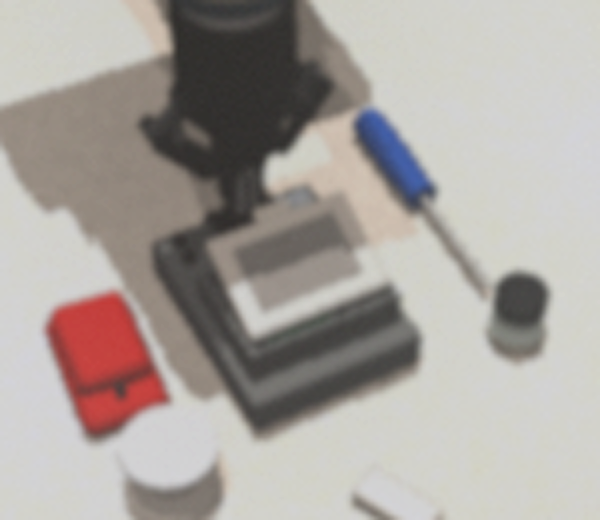

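The lid's front edge has begun to rise (around (330,200)), so it has been released. I'll hold here and let it come up.

>>> carry_out --deltas '[[[0.0005,0,0],[0,0,0],-1],[[0.0005,0,0],[0,0,0],-1],[[0.0005,0,0],[0,0,0],-1],[[0.0005,0,0],[0,0,0],-1],[[0.0005,0,0],[0,0,0],-1],[[0.0005,0,0],[0,0,0],-1],[[0.0005,0,0],[0,0,0],-1],[[0.0005,0,0],[0,0,0],-1],[[0.0005,0,0],[0,0,0],-1],[[0.0005,0,0],[0,0,0],-1],[[0.0005,0,0],[0,0,0],-1],[[0.0005,0,0],[0,0,0],-1]]'

```text
clock: 4.47
position: [0.4959, -0.0156, 0.2244]
orientation: [0.02, 1.57, -0.02]
wrist_force: [-1.2, -1.1, 6.2]
grip_width: 0.0
```

Run:
```python
from h import *
plan([-87,-3,56.5])
z=0; im,d,P=grab('scene','s4')
a=cv2.resize(im[150:280,195:345,::-1],None,fx=4,fy=4,interpolation=cv2.INTER_CUBIC); cv2.imwrite('pics/s4b.png',cv2.convertScaleAbs(a,alpha=1.4))
```

```text
tcp [ 0.4959 -0.0156  0.2244] goal [ 0.4965 -0.0161  0.2299] delta mm [-5.5 -0.5  0.5] turn [-0.18  0.04 -0.  ]
F [-1.21 -1.09  6.23] tip in tester [-87.4  -2.5  51. ] t 4.4667 g 1.736877469987487e-05 [-0.03  0.42  2.04  0.    0.68 -1.58]
```

View pics/s4b.png

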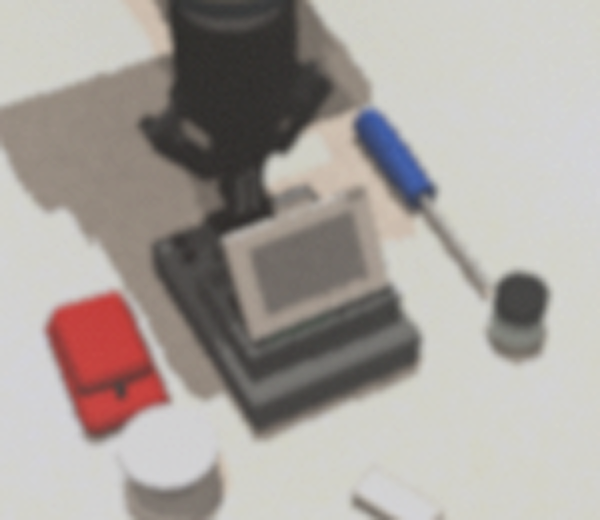

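The lid stands at a steep angle, clear of the gripper. I'll rise straight up, slightly towards the robot, and measure the lid angle from depth.

>>> carry_out --deltas '[[[-0.01,0,-0.001],[0,0,0],-1],[[-0.03,0,-0.004],[0,0,0],-1],[[-0.06,0,-0.006],[0,0,0],-1],[[-0.09,0,-0.008],[0,0,0],-1],[[-0.115,0,-0.008],[0,0,0],-1],[[-0.13,0,-0.008],[0,0,0],-1],[[-0.13,0,-0.008],[0,0,0],-1]]'

```text
clock: 5.1
position: [0.4884, -0.0154, 0.358]
orientation: [0.02, 1.565, -0.02]
wrist_force: [1.4, -0.0, -0.1]
grip_width: -0.0003
```

```bash
cat >> h.py <<'E'
def lid(f):
    im,d,P=grab('scene',f); z=np.load(f'pics/{f}.npz'); v,u=np.mgrid[0:420,0:560]
    W=world(z['d'],u,v,z['k'],z['M']); T=Ro.from_euler('z',-YAW).apply(W.reshape(-1,3)-OR).reshape(W.shape)*1000
    m=(abs(T[...,1])<55)&(T[...,2]>72)&(T[...,2]<150)&(T[...,0]>-60)&(T[...,0]<70)&(z['im'].min(2)>45)
    p=T[m]; 
    A=p[abs(p[:,1])<44]; c=np.median(A,0); 
    for _ in range(3):
        c=A.mean(0); w=np.linalg.svd(A-c,full_matrices=False)[2][2]; r=abs((A-c)@w); A=A[r<4]
    w=w*np.sign(w[0]+1e-9); ang=np.degrees(np.arctan2(w[0],w[2]))
    print('lid n',len(p),len(A),'normal',np.round(w,3),'angle deg',ang,'ctr',np.round(c,1),'zmax',np.percentile(A[:,2],99), 'x range',np.percentile(A[:,0],[1,99]))
    a=cv2.resize(im[150:280,195:345,::-1],None,fx=4,fy=4,interpolation=cv2.INTER_CUBIC); cv2.imwrite(f'pics/{f}b.png',cv2.convertScaleAbs(a,alpha=1.4))
    return A
E
python3 - <<'E'
from h import *
plan([-40,-2,105]); lid('s5'); im,d,P=grab('top','t5')
cv2.imwrite('pics/t5b.png',cv2.resize(im[155:245,220:350,::-1],None,fx=6,fy=6,interpolation=cv2.INTER_CUBIC))
E
```

```text
tcp [ 0.4884 -0.0154  0.358 ] goal [ 0.5435 -0.0161  0.2784] delta mm [79.9  0.7 54.6] turn [-0.18  0.32 -0.  ]
F [ 1.43 -0.02 -0.06] tip in tester [-94.   -2.5 184.6] t 5.1 g -0.0002977024940896737 [-0.03  0.19  1.97  0.    0.97 -1.58]
lid n 901 800 normal [0.852 0.012 0.523] angle deg 58.476152409014496 ctr [ 7.8 -1.1 98.6] zmax 126.57150038080536 x range [-10.31550153  23.83350006]
```

View pics/s5b.png

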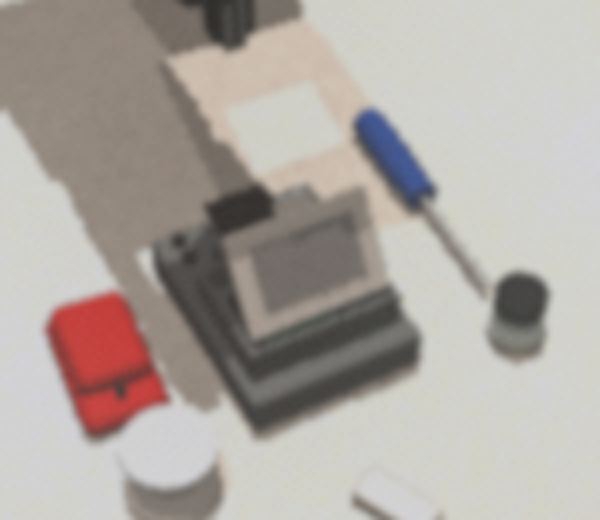

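View pics/t5b.png

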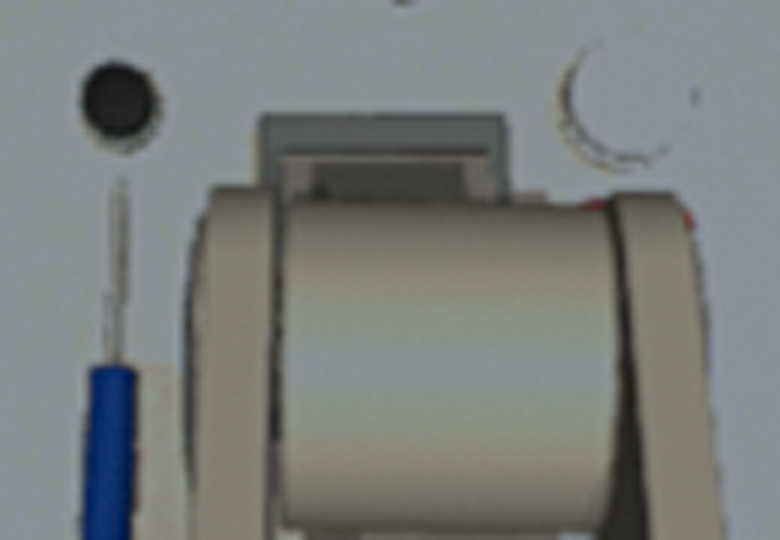

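The lid has settled at about 58–60°, and the tab has sprung back. The tester has not moved. I'll go down in front of the lid to tip z≈105, then forward to x≈-40, which leaves about 12 mm of clearance.

>>> carry_out --deltas '[[[0.02,0,0],[0,0.3,0],-1],[[0.045,0,0.005],[0,0.3,0],-1],[[0.065,0,0.02],[0,0.3,0],-1],[[0.078,0,0.035],[0,0.3,0],-1],[[0.08,0,0.048],[0,0.3,0],-1],[[0.08,0,0.053],[0,0.3,0],-1],[[0.08,0,0.053],[0,0.3,0],-1]]'

```text
clock: 5.78
position: [0.5409, -0.0167, 0.2736]
orientation: [0.02, 1.576, -0.02]
wrist_force: [-1.0, -0.3, 0.6]
grip_width: 0.0001
```

Run:
```python
from h import *
plan([24,-2,105]); lid('s6')
```

```text
tcp [ 0.5409 -0.0167  0.2736] goal [ 0.6075 -0.0175  0.2784] delta mm [-5.1  0.9 66.6] turn [-0.18 -0.33 -0.01]
F [-1.05 -0.27  0.58] tip in tester [-43.6  -2.7 100.2] t 5.7833 g 5.977077780228921e-05 [-0.03  0.39  1.92  0.    0.84 -1.58]
lid n 962 616 normal [0.831 0.013 0.557] angle deg 56.18255678583798 ctr [ 9.1 -1.4 96. ] zmax 121.9983497259674 x range [-10.47596457  23.99470878]
```

View pics/s6b.png

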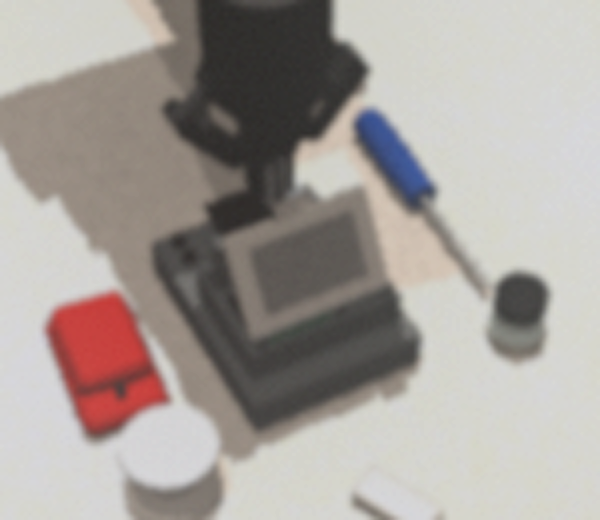

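Fingers are behind the tongue, in front of the lid's underside, with nothing touching. I'll push back slowly at 4 mm per row.

>>> carry_out --deltas '[[[-0.001,0,0.004],[0,-0.3,0],-1],[[-0.002,0,0.008],[0,-0.3,0],-1],[[-0.003,0,0.012],[0,-0.3,0],-1],[[-0.004,0,0.016],[0,-0.3,0],-1],[[-0.005,0,0.02],[0,-0.3,0],-1],[[-0.005,0,0.024],[0,-0.3,0],-1],[[-0.005,0,0.028],[0,-0.3,0],-1],[[-0.005,0,0.032],[0,-0.3,0],-1],[[-0.005,0,0.036],[0,-0.3,0],-1],[[-0.005,0,0.04],[0,-0.3,0],-1],[[-0.005,0,0.044],[0,-0.3,0],-1],[[-0.005,0,0.048],[0,-0.3,0],-1]]'

```text
clock: 6.83
position: [0.5887, -0.0179, 0.2787]
orientation: [0.02, 1.571, -0.02]
wrist_force: [-2.3, 0.3, 1.9]
grip_width: -0.0
```

Run:
```python
from h import *
plan([24,-2,105]); lid('s7')
```

```text
tcp [ 0.5887 -0.0179  0.2787] goal [ 0.6075 -0.0175  0.2784] delta mm [ 0.3  0.9 18.8] turn [-0.18 -0.03 -0.01]
F [-2.28  0.33  1.9 ] tip in tester [  5.2  -2.8 105.3] t 6.8333 g -2.2130709774995935e-05 [-0.03  0.44  1.81  0.    0.88 -1.58]
lid n 742 644 normal [0.993 0.011 0.113] angle deg 83.48924647478748 ctr [ 24.7  -1.6 105.1] zmax 138.165786051294 x range [18.01797747 29.11023143]
```

View pics/s7b.png

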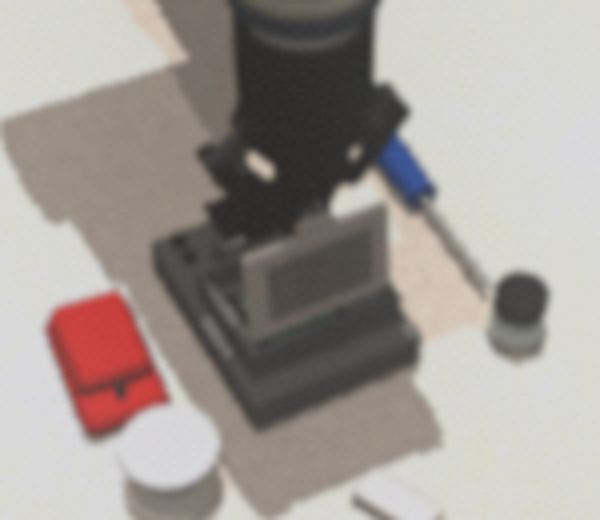

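The lid is at about 84°, pushed with 2–3 N, and the tester has not moved. Continuing.

>>> carry_out --deltas '[[[0,0,0.003],[0,0,0],-1],[[0,0,0.006],[0,0,0],-1],[[0,0,0.009],[0,0,0],-1],[[0,0,0.011],[0,0,0],-1],[[0,0,0.013],[0,0,0],-1],[[0,0,0.014],[0,0,0],-1]]'

```text
clock: 7.38
position: [0.6035, -0.0183, 0.2786]
orientation: [0.02, 1.57, -0.02]
wrist_force: [-1.0, 0.3, -1.3]
grip_width: 0.0
```

Run:
```python
from h import *
plan([24,-2,105]); lid('s8')
```

```text
tcp [ 0.6035 -0.0183  0.2786] goal [ 0.6075 -0.0175  0.2784] delta mm [0.2 0.9 3.9] turn [-0.18  0.01 -0.01]
F [-0.98  0.27 -1.27] tip in tester [ 20.1  -2.8 105.2] t 7.3833 g 2.766423479274104e-05 [-0.03  0.46  1.78  0.    0.9  -1.58]
lid n 512 401 normal [ 0.987  0.014 -0.158] angle deg 99.09849435979586 ctr [ 37.1  -0.3 107. ] zmax 135.53398383192484 x range [30.15056464 42.33351175]
```

>>> carry_out --deltas '[[[0,0,0.001],[0,0,0],-1],[[0,0,0.002],[0,0,0],-1],[[0,0,0.003],[0,0,0],-1],[[0,0,0.004],[0,0,0],-1],[[0,0,0.0045],[0,0,0],-1],[[0,0,0.0045],[0,0,0],-1]]'

```text
clock: 7.93
position: [0.6083, -0.0185, 0.2787]
orientation: [0.02, 1.57, -0.02]
wrist_force: [-1.2, -0.0, 0.4]
grip_width: -0.0001
```

Run:
```python
from h import *
plan([24,-2,105]); lid('s9')
```

```text
tcp [ 0.6083 -0.0185  0.2787] goal [ 0.6075 -0.0175  0.2784] delta mm [ 0.3  0.9 -0.8] turn [-0.18  0.04 -0.  ]
F [-1.2  -0.01  0.42] tip in tester [ 25.   -2.9 105.3] t 7.9333 g -9.91575812065209e-05 [-0.03  0.47  1.77  0.    0.9  -1.58]
lid n 419 291 normal [ 0.97   0.018 -0.243] angle deg 104.05773683817122 ctr [ 42.   -2.9 108.3] zmax 134.27331436014705 x range [31.72558924 49.00225848]
```

Still about 5° short, with no stop force yet. I'll go on in small increments, watching the force.

>>> carry_out --deltas '[[[0,0,0.001],[0,0,0],-1],[[0,0,0.002],[0,0,0],-1],[[0,0,0.003],[0,0,0],-1],[[0,0,0.003],[0,0,0],-1]]'

```text
clock: 8.32
position: [0.611, -0.0185, 0.2786]
orientation: [0.02, 1.571, -0.02]
wrist_force: [-3.1, 0.2, 1.3]
grip_width: -0.0002
```

Run:
```python
from h import *
plan([24,-2,105]); lid('s10')
```

```text
tcp [ 0.611  -0.0185  0.2786] goal [ 0.6075 -0.0175  0.2784] delta mm [ 0.2  0.9 -3.6] turn [-0.18 -0.01 -0.  ]
F [-3.09  0.25  1.28] tip in tester [ 27.6  -2.9 105.2] t 8.3167 g -0.00019557211081558298 [-0.03  0.47  1.76  0.    0.9  -1.58]
lid n 384 226 normal [ 0.956  0.027 -0.292] angle deg 107.0092534254338 ctr [ 45.4  -8.  111.7] zmax 133.674703222678 x range [32.33357097 53.02568724]
```

>>> carry_out --deltas '[[[0,0,0.001],[0,0,0],-1],[[0,0,0.0015],[0,0,0],-1],[[0,0,0.0015],[0,0,0],-1]]'

```text
clock: 8.62
position: [0.6117, -0.0185, 0.2785]
orientation: [0.02, 1.574, -0.02]
wrist_force: [-7.6, 1.4, 4.3]
grip_width: 0.0001
```

Run:
```python
from h import *
plan([24,-2,105]); lid('s11')
```

```text
tcp [ 0.6117 -0.0185  0.2785] goal [ 0.6075 -0.0175  0.2784] delta mm [ 0.2  0.9 -4.3] turn [-0.18 -0.16 -0.  ]
F [-7.57  1.44  4.26] tip in tester [ 27.8  -2.9 105.1] t 8.6167 g 6.527032470827382e-05 [-0.03  0.48  1.76  0.    0.91 -1.58]
lid n 388 223 normal [ 0.956  0.029 -0.293] angle deg 107.0468946773157 ctr [ 45.   -8.6 110.3] zmax 133.55071300040026 x range [31.54836222 52.90746589]
```

The force went up to 7.6 N while the lid angle stayed the same, so the lid is at its stop. I'll back off and rise clear.

>>> carry_out --deltas '[[[0,0,-0.003],[0,0,0],-1],[[0,0,-0.01],[0,0,0],-1],[[0,0,-0.02],[0,0,0],-1],[[-0.005,0,-0.03],[0,0,0],-1],[[-0.03,0,-0.035],[0,0,0],-1],[[-0.06,0,-0.04],[0,0,0],-1],[[-0.09,0,-0.06],[0,0,0],-1],[[-0.12,0,-0.09],[0,0,0],-1],[[-0.14,0,-0.12],[0,0,0],-1],[[-0.15,0,-0.15],[0,0,0],-1],[[-0.15,0,-0.18],[0,0,0],-1],[[-0.15,0,-0.2],[0,0,0],-1]]'

```text
clock: 9.67
position: [0.409, -0.0135, 0.4299]
orientation: [0.02, 1.572, -0.02]
wrist_force: [0.0, 0.0, -0.8]
grip_width: 0.0002
```

Run:
```python
from h import *
plan([24,-2,105]); A=lid('s12'); grab('wrist','w12'); im,d,P=grab('top','t12')
cv2.imwrite('pics/t12b.png',cv2.resize(im[155:245,220:350,::-1],None,fx=6,fy=6,interpolation=cv2.INTER_CUBIC))
a=np.load('pics/top0.npz')['im']; print(a.shape)
z=np.load('pics/t12.npz'); v,u=np.mgrid[0:420,0:560]; W=world(z['d'],u,v,z['k'],z['M'])
m=(u>255)&(u<310)&(v>165)&(v<237)&(W[...,2]>.022)&(W[...,2]<.2)
n,l,s,c=cv2.connectedComponentsWithStats(m.astype(np.uint8)); i=1+np.argmax(s[1:,4])
print(cv2.minAreaRect(W[l==i][:,:2].astype(np.float32)*1000))
```

```text
tcp [ 0.409  -0.0135  0.4299] goal [ 0.6075 -0.0175  0.2784] delta mm [151.2   0.9 198.7] turn [-0.18 -0.08 -0.  ]
F [ 0.04  0.   -0.75] tip in tester [-174.8   -2.3  256.5] t 9.6667 g 0.00021032414184176805 [-0.04 -0.02  2.03 -0.    1.13 -1.58]
lid n 407 300 normal [ 0.954  0.016 -0.299] angle deg 107.37541430225448 ctr [ 44.5  -3.7 107.7] zmax 133.1529486006417 x range [32.91966864 52.36624819]
(420, 560, 3)
((555.7034912109375, -14.446544647216797), (118.4229736328125, 155.7410888671875), 88.79621124267578)
```

View pics/s12b.png

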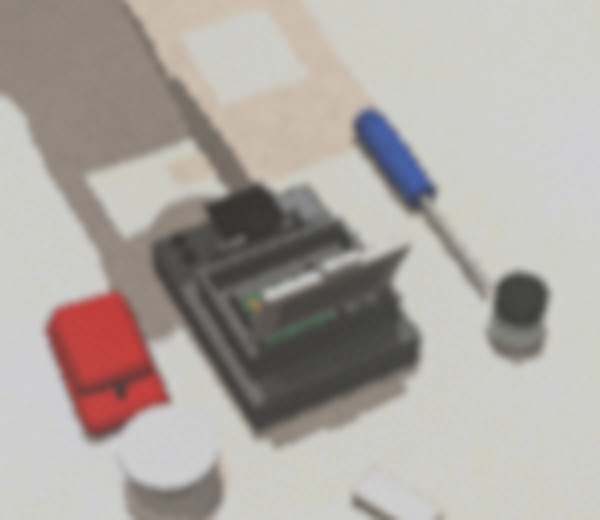

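View pics/t12b.png

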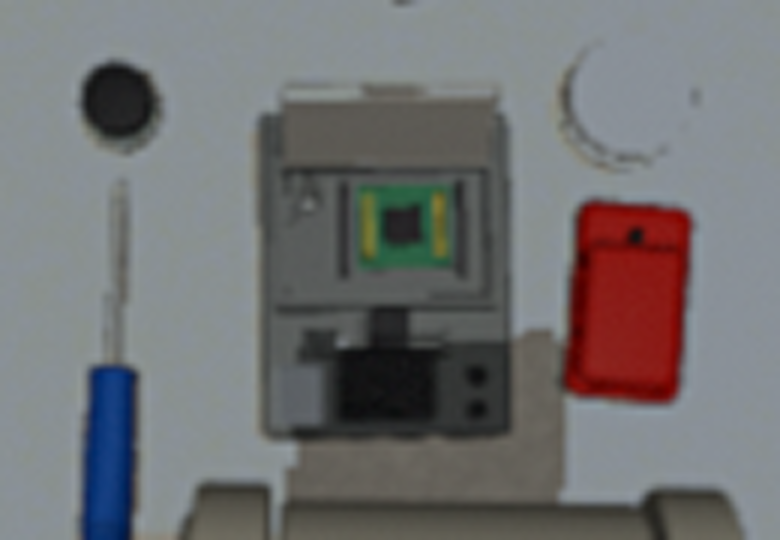

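View pics/w12.png

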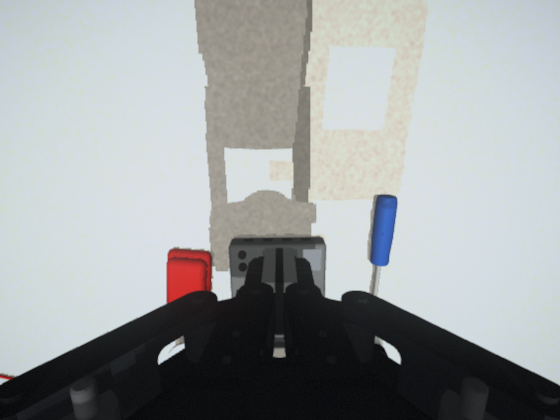

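The picture shows the lid leaning back past upright, the board in its well and the tester where it was. The fitted angle is 107.4°, against a nominal stop of 110°. I'll check the fit's bias on the same features: the shut lid, and an independent fit of the open lid in the top view.

Run:
```python
from h import *
v,u=np.mgrid[0:420,0:560]
def T(f):
    z=np.load(f'pics/{f}.npz'); W=world(z['d'],u,v,z['k'],z['M']); return Ro.from_euler('z',-YAW).apply(W.reshape(-1,3)-OR).reshape(W.shape)*1000, z['im']
def fit(A):
    for _ in range(4):
        c=A.mean(0); w=np.linalg.svd(A-c,full_matrices=False)[2][2]; A=A[abs((A-c)@w)<3]
    w=w*np.sign(w[0] if abs(w[0])>.5 else w[2]); return np.degrees(np.arctan2(w[0],w[2])),np.round(c,1),len(A)
for f in('scene0','s2','top0'):
    P,_=T(f); m=(abs(P[...,1])<42)&(P[...,0]>-36)&(P[...,0]<20)&(P[...,2]>58)&(P[...,2]<75); print(f,'shut',fit(P[m]))
for f in('scene0','s12','top0','t12'):
    P,_=T(f); m=(abs(P[...,1])<40)&(P[...,0]>-102)&(P[...,0]<-100+2000)&(abs(P[...,2]-34)<6)&(P[...,0]<60); print(f,'base top',fit(P[m]))
P,_=T('t12'); m=(abs(P[...,1])<42)&(P[...,0]>15)&(P[...,0]<60)&(P[...,2]>75)&(P[...,2]<118); print('top open',fit(P[m]))
m=(abs(P[...,1])<45)&(P[...,0]>15)&(P[...,0]<75)&(P[...,2]>118);print('edge pts x,z',np.round(np.percentile(P[m][:,0],[1,50,99]),1),np.round(np.percentile(P[m][:,2],[1,50,99]),1))
P,_=T('s12'); 
for lo in range(66,134,8):
    m=(abs(P[...,1])<42)&(P[...,0]>10)&(P[...,0]<65)&(P[...,2]>lo)&(P[...,2]<lo+8); print(lo,m.sum(),np.round(np.median(P[m][:,[0,2]],0),1) if m.any() else '')
```

```text
scene0 shut (np.float64(0.8152858874699549), array([-7.3, -0.4, 66.5]), 547)
s2 shut (np.float64(0.7427692100832027), array([-7. , -0.7, 66.5]), 547)
top0 shut (np.float64(0.03361599658401888), array([-8.2,  0.2, 65.6]), 518)
scene0 base top (np.float64(0.1554684368822748), array([ 4.7, -2.4, 34.8]), 293)
s12 base top (np.float64(0.4317135408276093), array([-6.2, -1.6, 35.5]), 380)
top0 base top (np.float64(0.4620794239149292), array([-37.9,   0.6,  33.3]), 354)
t12 base top (np.float64(-2.622240971973903), array([-34.6,   0.2,  36. ]), 610)
top open (np.float64(110.1654399891002), array([32.8,  0.4, 96.8]), 258)
edge pts x,z [38.4 44.9 50. ] [118.7 123.2 134.8]
66 33 [31.5 69.6]
74 30 [34.8 78.6]
82 35 [37.6 85.7]
90 32 [40.1 93.1]
98 38 [ 43.3 101.7]
106 42 [ 46.1 110.1]
114 42 [ 48.4 117.5]
122 81 [ 48.5 124.4]
130 22 [ 50.8 132.2]
```

The top view looks squarely at the lid's inner face and gives 110.2°. The back-face slices in the scene view, without the edge points, give 109.4°. The lower 107.4° came from edge points mixed into the fit. The lid is at its stop, so I'm handing in.

Run:
```python
from h import *
a=np.load('pics/top0.npz')['im'].astype(int); b=np.load('pics/t12.npz')['im'].astype(int)
for n,(x0,x1,y0,y1) in dict(mouse=(312,340,185,225),spool=(312,340,158,186),jar=(230,248,163,182),driver=(230,245,183,250),dongle=(275,297,130,160),meter=(88,130,160,222),module=(403,444,238,280)).items():
    print(n,abs(a-b)[y0:y1,x0:x1].mean().round(1))
job.close_job()
```

```text
mouse 2.5
spool 1.5
jar 1.3
driver 1.9
dongle 1.4
meter 1.3
module 1.3
the job is handed in; nothing more can be done
```

The board tester is open and the job is handed in, after about 10 s on the robot's clock. I pressed the tab with the shut fingers (about 6 N) until the lid sprang up by itself and settled at about 60°. I waited about 1 s, holding still, and did not touch the lid as it rose. I then pushed it back slowly until it met its stop, where the force rose to 7.6 N and the lid moved no further, and backed the arm off clear.

**Lid angle:** the last checks gave 110.2° from the top view and 109.4° from the scene camera's back-face slices, against a nominal stop of 110°. My first plane fit in the scene view gave 107.4°. I put that down to edge points in the fit and relied on the other two readings and the force.

**Everything else:** the tester stayed put to within about 0.3 mm, and the board is still in its well. The bystander objects look unchanged from before the job, though I compared images rather than measuring their poses.

**One slip:** my first move call gave its shifts in millimetres instead of metres. The rate limit kept the arm on its intended path, high above the bench, and nothing was touched.

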